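# Refit the burr plate on the coffee grinder

### The arm

A 6-joint arm with a two-finger parallel gripper is mounted at the origin on the work surface. World frame = base frame: x ahead of the robot, y to its left, z up, the work surface at z = 0. Lengths are in mm, angles in rad, forces in N, time in s.
With the tool pointing down it reaches from about 350 to 775 mm from the base axis. Payload 7.3 kg.
Tool frame: the origin (TCP) lies midway between the tips of the shut fingers; the grasp point (between the pads) lies 19 mm behind it (grip_depth is the distance from the TCP to the grasp point, in mm); z points along the fingers, y is the direction in which the jaws open and shut (so a half turn about z gives the same grasp; the last joint's range is limited). The gripper opens to 92 mm and grips with 3 to 60 N. Pads are 19 mm wide; open, the fingers measure 130 mm over their backs; the gripper's body (75 mm by 190 mm) begins 47 mm behind the grasp point.
Start: joints at [-1.248, 0.342, 1.524, -0, 1.275, -0.146], TCP at [237.228, -468.367, 226.741] pointing down, gripper open.
Joint ranges: [-2.53, 2.53], [-0.77, 2.02], [0.04, 2.7], [-1, 4.14], [0.28, 2.66], [-3.11, 3.11]. Speed limits (rad/s): [2.57, 2.57, 3.14, 3.14, 3.14, 3.14].

### API

Orientations are given as [roll, pitch, yaw] about the fixed x, y, z axes, in that order (R = Rz(yaw) Ry(pitch) Rx(roll)).
In Python, from plant import get_obs, capture, close_job, spot_in, silhouettes, mark_of, grip_depth gives the robot as it stands.
- The arm moves only by the tool servo_tool, never from a script. Its arguments are lists of equal length, an entry for each row: "slide": the shift along the tool's x, y, z normalised to -1 to 1, where 1 is 20 cm, a list of three; "rot": the turn, a rotation vector about the tool's x, y, z normalised to -1 to 1, where 1 is pi rad, a list of three; "claw": the finger opening in mm, from 0 to 91.8. A call has 1 to 5 rows; each row is the pose to reach, as a shift and turn from the pose commanded when the call began, along the tool's axes at that moment, turning the shorter way round; what a row does not reach only later rows make up. A row lasts 1/8 s, in which the tool goes at most 62.5 mm and 10.7 degrees, less where a joint would pass 70% of its speed; a pose out of reach is approached as far as the arm can. A call with a number of a shift or a turn outside -1 to 1 is refused whole. A call with a gripper value outside its range is refused whole. The fingers move at their own pace and stop on an object; the grip force is fixed at half the most. Time passes only in rows, so rows that repeat a pose let the fingers close. It gives the time, the measured TCP pose, the force and the opening at its end, in the units of the state.
- get_obs(): the state, without advancing time (a new reading comes with each control period).
- capture(name): name is "side" or "top"; returns a dict with "frame" (480x640x3 uint8, red, green, blue), "depth" (480x640 float32, mm along the optical axis (not along the pixel's ray), 0 where there is no reading), "vertical_fov" (degrees; the focal length in pixels is half the picture's height over the tangent of half this angle, whatever the lens; pixels are square), "cx", "cy" (the principal point, pixels), "D" ([k1, k2, p1, p2, k3] as OpenCV has them; the pictures are not rectified), "position" and "rotation" of the camera in the world. Camera axes: x right, y down, z forward; pixel columns grow to the right and rows downward; lengths in mm; the calibration is good to about 2 mm. A picture is of the moment at which its call begins.
- close_job(): hands the job in, once; it reports no verdict.
Trained networks look in the newest picture that a camera, given by its name, has taken for a name from the list of things; names that differ only in an ending like _2 or _b are one class to them, and where a whole thing is asked for, a point or a joint stands for the part that bears it (a point fixed in the world has none). Each returns a list of dicts, best first, with "confidence" (0 to 1); they miss things now and then, are a little off and sometimes report something else, mostly with a low value. They report only what shows in the picture. A call takes as long as a camera call.
- spot_in(query, camera): "box" ([left, top, right, bottom] in pixels, round what is visible of it).
- silhouettes(query, camera): "pixels" (480x640 bool, what is visible of it) and "box" ([left, top, right, bottom] in pixels, round what is visible of it).
- mark_of(query, camera): "xy" ([column, row] in pixels: a listed point, or the origin of a listed thing).
The state is a dict: "time": time; "joint_positions": joint angles; "dq": joint speeds; "tau": joint torques, N m; "tool_pos": TCP position; "tcp_rot": TCP orientation; "contact_force": force on the tool from outside, world axes, zero at the start; "moment": the same for the moment, N m; "grip_width": finger opening in mm.
Only numpy, scipy, OpenCV 4.12 (cv2) and the standard library are available. Lean on these libraries where they do the work, as an engineer would, in place of code of your own. Each camera call takes 0.05 s, during which the arm holds its last target. There are 200 camera calls.

### The job

The coffee grinder has been cleaned: lift the burr plate out of the tray by its handle, set it over the grinder's centre spindle, turn it gently until its three holes find the three studs, and slide it down fully home and flush. Feel for the studs with a light touch rather than forcing it, keep the plate upright, leave everything else where it stands, and let go.

Things in the scene. Friction and masses are not known exactly. Their poses are not given: they have to be found in the camera images.
- burr_plate: Loose round bare-steel plate, 96 mm across, 8 mm thick, about 0.35 kg, flat in the tray. Centre bore 21 mm wide and three equal through holes 13 mm wide, centred 33 mm from the middle at 90, 210 and 330 degrees (counter-clockwise from its x axis): but for the handle it is the same after each third of a turn. Origin: centre of the underside; z up.
- handle (a point): Middle of the plate's bail handle, 51 mm over the plate's underside: a bar 53 mm long along the plate's x, 14 mm wide (y), 14 mm high, on two posts centred 21.5 mm either side; open below the bar, where the spindle will stand. Grip here, fingers closing along the plate's y; fingertips over 25 mm above the underside clear the spindle. Axes as the plate's.
- grinder: Fixed electric coffee grinder, hopper off: grey housing 170 x 130 mm, black collar on top, chute to its -x. On it a dark steel round drive flange, 92 mm wide, with a spindle and three studs. Press the plate on it with no more than 45 N. Origin: centre of the foot.
- seat (a point): Middle of the drive flange's raised round land (48 mm wide, 1.5 mm above the rest), 140 mm above the counter: the plate's origin is here when fully home. Axes as the grinder's, whatever the flange's angle. The upright spindle here is 18 mm across and 18 mm high, its top 6 mm tapered to 10 mm; it passes the plate's bore with 1.5 mm play all round.
- stud_tips (a point): On the spindle's axis, level with the tips of the studs, 10 mm above seat (axes as the grinder's). The three studs, 9 mm across, tips bevelled, stand 33 mm from the axis at 90, 210 and 330 degrees PLUS the flange's angle, which is NOT measured: 0.15 to 1.05 rad counter-clockwise, to be found by feel or eye. A friction of about 0.5 N m holds the flange. A plate that misses the studs rests on their tips.
- tray: Fixed cream melamine tray, 200 x 240 mm (x, y), rim 18 mm high, floor 5 mm thick; the burr plate and the brush lie in it. Origin: centre of its underside.
- brush: Loose cleaning brush with wooden handle, 150 mm long, in the tray beside the plate, 20 mm high. Leave it.
- cup: Loose white ceramic demitasse cup, 64 mm wide, 55 mm high, with a handle, between tray and grinder. Leave it.
- cezve: Loose small steel cezve, 80 mm wide and 68 mm high with a dark wooden handle sticking out 120 mm from its centre along its -x, up to 87 mm high; between tray and grinder, nearer to the robot. Leave it.
- lokum_dish: Loose glass lokum dish with a domed lid, 120 mm wide, 104 mm high, at the back. Leave it.
- hopper: Loose clear plastic bean hopper, 120 mm wide, 110 mm high, at the back. Leave it.
- coffee_tin: Loose copper coffee tin, 80 mm wide, 120 mm high, at the back. Leave it.

How it is judged (in metres and radians):
On the way, in this order (a step that is already met when the one before it is completed fails the run):
1. the burr plate is lifted out of the tray (z of burr_plate in the frame of tray above 0.05 m), for 0.2 s.
2. the burr plate is on the three studs, fully down on the flange (z of burr_plate in the frame of seat between -0.003 and 0.0025 m and horizontal distance between burr_plate and seat below 0.004 m and angle between burr_plate's own z axis and vertical below 0.05 rad), for 0.2 s.
At the end, for the whole second after the job is handed in: The burr plate lies on the grinder's drive flange with the studs through its holes: its underside within 2.5 mm of the flange face, its centre within 4 mm of the spindle's axis, level within 0.05 rad, at rest and released (all of step 2 and linear speed of burr_plate below 0.01 m/s); the robot touches nothing.
It fails at once if the burr plate is pressed on the grinder with more than 45 N (contact force between burr_plate and grinder above 45 N).
It fails at once if the burr plate is tipped by more than 0.6 rad (angle between burr_plate's own z axis and vertical above 0.6 rad).
It fails at once if the cup, cezve, lokum dish, hopper, tin or brush is moved by more than 30 mm (distance of any of cup, cezve, lokum_dish, hopper, coffee_tin, brush from where it was at the start of the episode above 0.03 m).
It also fails if it takes over 58 s, if anything falls off the work surface, if the arm or the gripper's body presses on something with over 40 N, if the wrist force passes 120 N, or if a joint passes its speed limit or range.

## Working session

There is one attempt and no reset: what is moved stays moved. The work goes in short steps, Python scripts to look and compute and a tool call to move; the robot and the scene stay as the last step left them, time stands still between calls to the robot, and variables do not carry over. Pictures are saved under pics/ and viewed, about 8 in all and at most 12, crops included, and the job is handed in when it is done.

Besides the shell and the picture viewer there is one more tool, called after "Request:" by a JSON object that holds its "method" and its "body". servo_tool: Moves the arm, as the interface text tells. Scaled input: -1 to 1 covers 20 cm each way for a shift and pi rad each way for a turn. Its arguments: {"type":"object","properties":{"slide":{"type":"array","items":{"type":"array","items":{"type":"number"}}},"rot":{"type":"array","items":{"type":"array","items":{"type":"number"}}},"claw":{"type":"array","items":{"type":"number"}}},"required":["slide","rot","claw"]}

```bash
ls; mkdir -p pics; cat > h.py <<'E'
import numpy as np, cv2
from plant import *
from scipy.spatial.transform import Rotation as R
def K(c):
    f=240/np.tan(np.radians(c["vertical_fov"])/2); return np.array([[f,0,c["cx"]],[0,f,c["cy"]],[0,0,1]])
def rot(c):
    r=np.array(c["rotation"],float); return r if r.shape==(3,3) else R.from_euler('xyz',r).as_matrix()
def rays(c,uv):
    n=cv2.undistortPoints(np.array(uv,float).reshape(-1,1,2),K(c),np.array(c["D"],float)).reshape(-1,2)
    return np.c_[n,np.ones(len(n))]@rot(c).T
def at_z(c,uv,z):
    d=rays(c,uv);p=np.array(c["position"],float); return p+d*((z-p[2])/d[:,2])[:,None]
def cloud(c,mask):
    v,u=np.nonzero(mask&(c["depth"]>0)); return np.array(c["position"])+rays(c,np.c_[u,v])*c["depth"][v,u][:,None]
def proj(c,P):
    r=rot(c);t=-r.T@np.array(c["position"],float)
    return cv2.projectPoints(np.array(P,float).reshape(-1,1,3),cv2.Rodrigues(r.T)[0],t,K(c),np.array(c["D"],float))[0].reshape(-1,2)
E
python3 - <<'E'
from h import *
print(get_obs(),grip_depth)
for n in("side","top"):
    c=capture(n);cv2.imwrite(f"pics/{n}0.png",c["frame"][:,:,::-1]);print(n,c["position"],c["rotation"],c["vertical_fov"],c["D"])
    for q in("burr_plate","handle","seat","stud_tips","grinder","tray"):
        m=mark_of(q,n);print(q,[(x["xy"],round(x["confidence"],2)) for x in m[:2]])
E
```

```text
pics
{'time': 0.0, 'joint_positions': array([-1.24798890e+00,  3.42727210e-01,  1.52502965e+00,  7.66528612e-06,
        1.27535911e+00, -1.45981784e-01]), 'dq': array([-0.00113736, -0.00133805,  0.00023939,  0.00094559, -0.00131885,
       -0.00171027]), 'tau': array([ 1.82439664e-03, -4.31234944e+01, -2.44215310e+01,  7.18552410e-02,
        5.58847818e-02, -1.23824066e-04]), 'tool_pos': array([ 237.10040339, -467.96137027,  226.03821045]), 'tcp_rot': array([-3.14008661e+00, -2.28838400e-04,  4.68786803e-01]), 'contact_force': array([-0.25106531,  0.77418128, -0.84238721]), 'moment': array([0.019664  , 0.00136364, 0.03620412]), 'grip_width': 91.8662427368435} 18.8
side [ 512.48209697 -841.33452063  619.63510964] [-2.09066293 -0.01851032 -0.09914279] 47.845399912735715 [-0.14130737  0.          0.          0.          0.        ]
burr_plate [([257.2, 250.7], 0.58), ([390.2, 261.1], 0.35)]
handle [([252.4, 230.7], 0.97)]
seat [([275.1, 313.1], 0.8)]
stud_tips [([277.7, 303.3], 0.92)]
grinder [([280.9, 378.5], 0.63)]
tray [([264.4, 244.4], 0.72)]
top [ 501.74347032   52.89688772 1006.84923864] [-3.00995304 -0.00735451 -1.59355024] 48.12245912420578 [-0.16749986  0.          0.          0.          0.        ]
burr_plate [([233.0, 324.2], 0.77)]
handle [([226.2, 328.6], 0.84)]
seat [([468.5, 287.4], 0.79), ([225.0, 325.4], 0.66)]
stud_tips [([472.9, 294.4], 0.57)]
grinder [([448.8, 295.0], 0.69)]
tray [([225.5, 309.6], 0.85), ([233.3, 324.3], 0.22)]
```

View pics/top0.png

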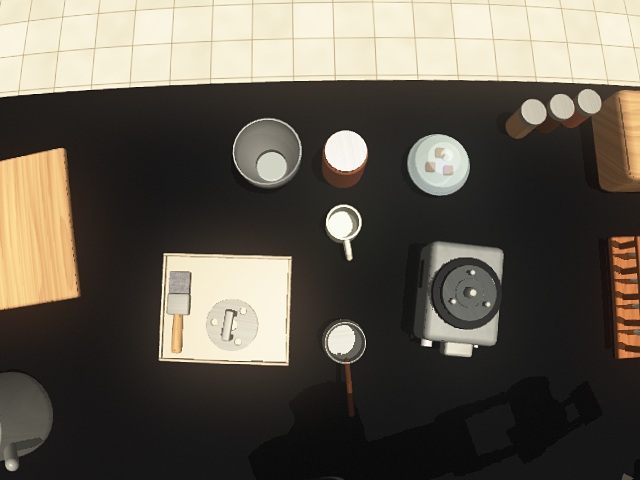

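View pics/side0.png

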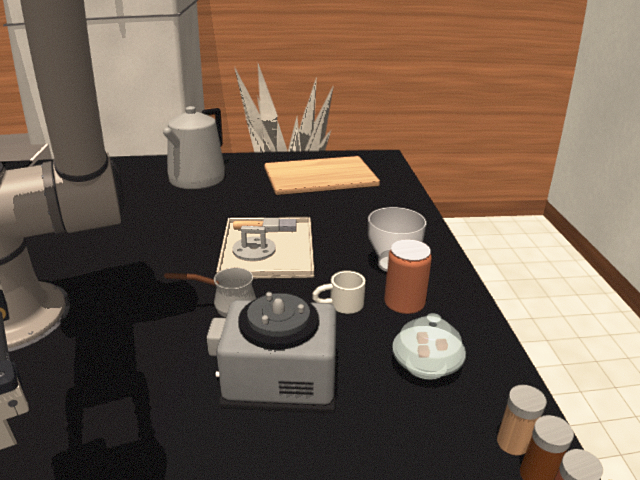

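```bash
python3 - <<'E'
from h import *
cs={n:capture(n) for n in("side","top")}
for n,c in cs.items():
    for q,z in(("handle",56),("burr_plate",5),("seat",140),("stud_tips",150)):
        m=mark_of(q,n)
        for x in m[:1]: print(n,q,at_z(c,[x["xy"]],z).round(1),round(x["confidence"],2))
    for q in("burr_plate","grinder","cup","cezve","brush","handle"):
        s=silhouettes(q,n)
        if not s: print(n,q,"none");continue
        P=cloud(c,s[0]["pixels"]);print(n,q,round(s[0]["confidence"],2),s[0]["box"],np.percentile(P,[2,50,98],axis=0).round(0).tolist())
c=cs["top"]
for nm,(u,v) in dict(g=(470,290),p=(230,325)).items():
    cv2.imwrite(f"pics/{nm}.png",cv2.resize(c["frame"][v-50:v+50,u-60:u+60,::-1],None,fx=6,fy=6,interpolation=cv2.INTER_CUBIC))
E
```

```text
side handle [[476.1 195.5  56. ]] 0.72
side seat [[ 515.4 -214.   140. ]] 0.92
side stud_tips [[ 516.6 -197.9  150. ]] 0.57
side burr_plate 0.59 [232.1, 227.3, 278.4, 261.9] [[429.0, 157.0, 5.0], [472.0, 197.0, 13.0], [516.0, 246.0, 63.0]]
side grinder 0.66 [205.3, 294.5, 333.3, 413.4] [[423.0, -276.0, 6.0], [514.0, -258.0, 105.0], [598.0, -161.0, 142.0]]
side cup 0.86 [312.5, 269.0, 363.6, 311.3] [[592.0, -37.0, 3.0], [648.0, -19.0, 35.0], [681.0, 25.0, 55.0]]
side cezve 0.95 [163.8, 265.4, 255.7, 319.7] [[322.0, -37.0, -1.0], [426.0, -9.0, 51.0], [473.0, 109.0, 85.0]]
side brush 0.89 [234.2, 220.4, 297.9, 232.5] [[425.0, 278.0, 9.0], [517.0, 297.0, 22.0], [571.0, 330.0, 27.0]]
side handle 0.58 [231.8, 226.0, 274.3, 260.4] [[429.0, 157.0, 5.0], [473.0, 197.0, 13.0], [516.0, 247.0, 63.0]]
top handle [[470.1 210.1  56. ]] 0.78
top burr_plate [[470.5 202.6   5. ]] 0.56
top seat [[ 523.3 -201.8  140. ]] 0.64
top stud_tips [[ 516.6 -209.2  150. ]] 0.91
top burr_plate 0.63 [210.0, 299.4, 256.2, 352.1] [[430.0, 163.0, 6.0], [472.0, 204.0, 14.0], [516.0, 250.0, 65.0]]
top grinder 0.87 [407.8, 239.9, 502.1, 357.2] [[423.0, -257.0, 11.0], [513.0, -181.0, 117.0], [600.0, -127.0, 146.0]]
top cup 0.97 [323.1, 203.3, 361.2, 261.7] [[592.0, -30.0, 1.0], [652.0, -4.0, 9.0], [681.0, 28.0, 58.0]]
top cezve 0.72 [321.8, 318.7, 367.2, 415.0] [[322.0, -30.0, 1.0], [432.0, -1.0, 9.0], [476.0, 38.0, 86.0]]
top brush 0.87 [170.3, 269.6, 193.2, 355.0] [[428.0, 283.0, 7.0], [517.0, 304.0, 24.0], [571.0, 323.0, 29.0]]
top handle 0.79 [202.4, 300.5, 255.5, 348.6] [[430.0, 163.0, 10.0], [473.0, 204.0, 14.0], [516.0, 250.0, 65.0]]
```

The top view shows the plate at pixel (231,325) in the tray with its bail along the image's vertical. The flange is at about (467,293), with the cup and cezve between them. Next I refine these.

```bash
python3 - <<'E'
from h import *
for n in("top","side"):
    c=capture(n); H,W=480,640
    A=np.array(c["position"])+rays(c,np.stack(np.meshgrid(np.arange(W),np.arange(H)),-1).reshape(-1,2))*c["depth"].reshape(-1,1)
    near=lambda p,r:np.hypot(A[:,0]-p[0],A[:,1]-p[1])<r
    h=A[near((472,204),45)&(A[:,2]>57)&(A[:,2]<75)]
    hc=h.mean(0);w,V=np.linalg.eigh(np.cov((h-hc)[:,:2].T))
    r=cv2.minAreaRect(h[:,:2].astype(np.float32)); print(n,"bar",len(h),hc.round(1),np.arctan2(V[1,1],V[0,1]),r)
    p=A[near((472,204),60)&(A[:,2]>10.5)&(A[:,2]<17)]
    print("plate",len(p),cv2.minEnclosingCircle(p[:,:2].astype(np.float32)), np.median(p[:,2]))
    f=A[near((517,-205),70)&(A[:,2]>134)]
    print("flange z hist",np.histogram(f[:,2],bins=np.arange(130,166,2)))
    for lo,hi,rr in((134,145,60),(145.5,155,45),(152.5,170,20),):
        s=f[(f[:,2]>lo)&(f[:,2]<hi)&near((517,-205),rr)[near((517,-205),70)&(A[:,2]>134)]]
        if len(s): print(lo,len(s),s.mean(0).round(1),cv2.minEnclosingCircle(s[:,:2].astype(np.float32)))
    t=f[(f[:,2]>145.5)]; print(t.round(0)[:, :3].tolist() if len(t)<60 else len(t))
E
```

```text
top bar 250 [472.9 206.9  63.4] 2.9414322884058426 ((472.9874267578125, 207.45303344726562), (14.79196548461914, 51.93802261352539), 79.58990478515625)
plate 1581 ((471.12811279296875, 203.73165893554688), 58.50863265991211) 13.929354599077783
flange z hist (array([  0,   0,  45, 398, 961, 687, 130,   9,  13,  35,  34,  26,  24,
        23,  24,   9,   0]), array([130, 132, 134, 136, 138, 140, 142, 144, 146, 148, 150, 152, 154,
       156, 158, 160, 162, 164]))
134 2228 [ 518.3 -198.2  139.4] ((522.3142700195312, -199.1295928955078), 49.63121032714844)
145.5 120 [ 517.5 -200.1  150.8] ((518.1507568359375, -199.79226684570312), 36.9614372253418)
152.5 94 [ 517.7 -198.8  156.8] ((517.6304321289062, -199.4940948486328), 9.049522399902344)
188
side bar 123 [473.4 200.3  61.2] 2.9488125007887205 ((473.2018127441406, 202.0487518310547), (17.408905029296875, 52.02798843383789), 79.287841796875)
plate 629 ((470.7803039550781, 201.84628295898438), 51.82063674926758) 12.857416602584863
flange z hist (array([  0,   0,  71, 555, 940, 162,  35,  32,  39,  56,  30,  23,  19,
        28,   5,   0,   0]), array([130, 132, 134, 136, 138, 140, 142, 144, 146, 148, 150, 152, 154,
       156, 158, 160, 162, 164]))
134 1780 [ 518.7 -209.1  138.6] ((519.1727294921875, -203.1406707763672), 47.181419372558594)
145.5 168 [ 518.7 -207.   149.6] ((518.3455200195312, -204.93084716796875), 36.60992431640625)
152.5 68 [ 518.4 -205.7  155.8] ((519.4598388671875, -206.00135803222656), 8.489392280578613)
209
```

View pics/g.png

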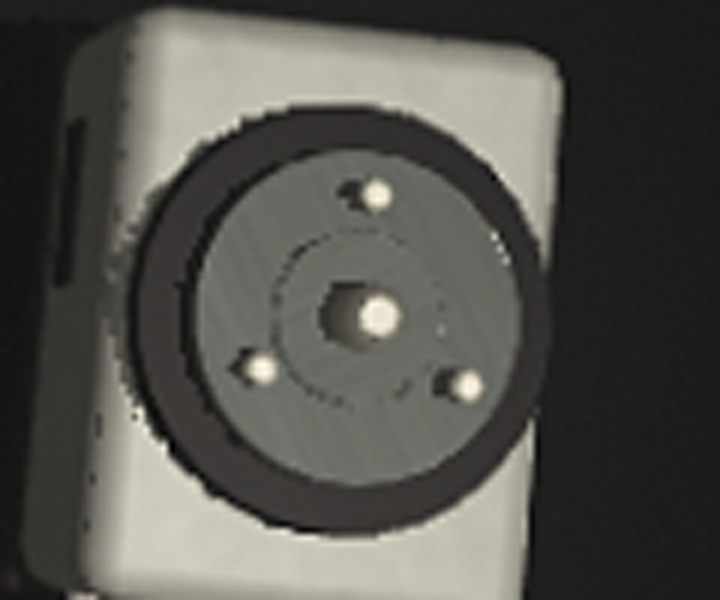

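View pics/p.png

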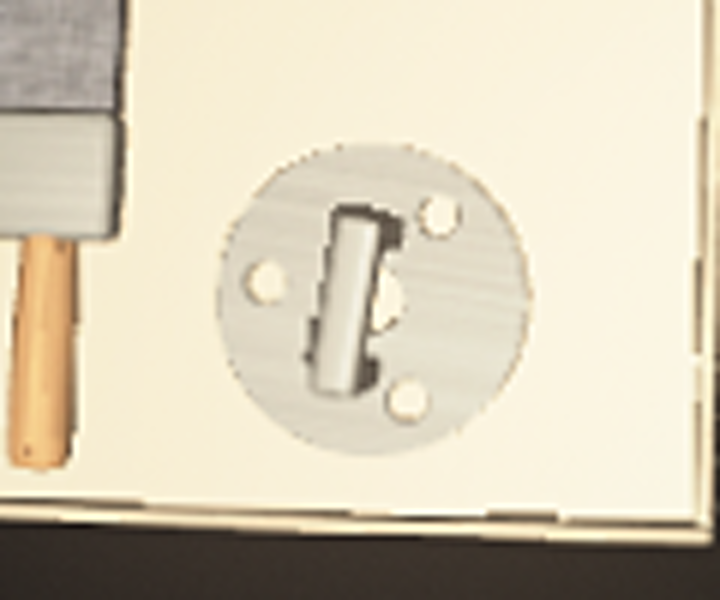

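```bash
python3 - <<'E'
from h import *
c=capture("top")
cr=lambda L,o:[(o[0]+(x+.5)/6-.5,o[1]+(y+.5)/6-.5) for x,y in L]
def ana(P,nm):
    m=P[:3].mean(0); 
    # circle centre through 3
    print(nm,P.round(1).tolist(),"mean",m.round(1),"r",np.hypot(*(P-m)[:,:2].T).round(1),"yaw",[round(float(np.angle(np.exp(1j*(np.arctan2(*(p-m)[1::-1])-np.pi/2)*3))/3),3) for p in P])
ana(at_z(c,cr([(376,195),(262,369),(467,384)],(410,240)),150),"studs top")
ana(at_z(c,cr([(440,216),(267,282),(408,400)],(170,275)),13),"holes top")
print("spindle tip",at_z(c,cr([(379,316)],(410,240)),158))
print("bar ends top",at_z(c,cr([(357,216),(333,388)],(170,275)),63))
s=capture("side")
for nm,(u,v) in dict(gs=(278,310),ps=(256,242)).items():
    cv2.imwrite(f"pics/{nm}.png",cv2.resize(s["frame"][v-30:v+30,u-40:u+40,::-1],None,fx=9,fy=9,interpolation=cv2.INTER_CUBIC))
a=cv2.imread("pics/gs.png");b=cv2.imread("pics/ps.png");cv2.imwrite("pics/s1.png",np.hstack([a,b])[:, :]) if 0 else cv2.imwrite("pics/s1.png",cv2.resize(np.vstack([a,b]),None,fx=.55,fy=.55))
print(s["frame"].shape)
E
```

```text
studs top [[550.8, -203.4, 150.0], [505.1, -169.6, 150.0], [499.1, -226.1, 150.0]] mean [ 518.3 -199.7  150. ] r [32.7 32.9 32.7] yaw [0.411, 0.414, 0.418]
holes top [[497.9, 185.5, 13.0], [478.5, 239.3, 13.0], [441.9, 196.0, 13.0]] mean [472.8 206.9  13. ] r [33.  32.8 32.7] yaw [-0.182, -0.175, -0.184]
spindle tip [[ 518.05785116 -200.1089168   158.        ]]
bar ends top [[498.48244657 203.19043114  63.        ]
 [448.64538529 210.74819772  63.        ]]
(480, 640, 3)
```

View pics/gs.png

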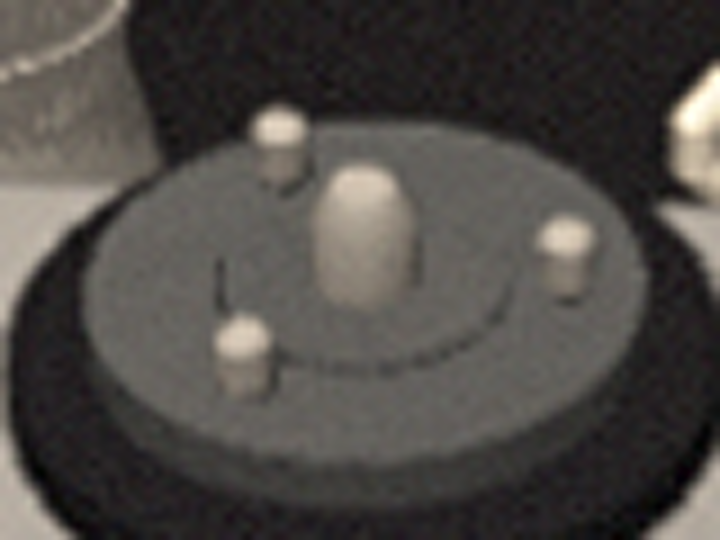

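Request:
{"method": "servo_tool", "body": {"slide": [[0.86, -0.826, 0], [0.86, -0.826, 0], [0.86, -0.826, 0], [0.86, -0.826, 0]], "rot": [[0, 0, 0], [0, 0, 0], [0, 0, 0], [0, 0, 0]], "claw": [60, 60, 60, 60]}}

```text
time: 2.5
tool_pos: [316.3, -241.2, 226.9]
tcp_rot: [3.141, -0.0, 0.469]
contact_force: [0.9, -0.1, 0.0]
grip_width: 60.9
```

Request:
{"method": "servo_tool", "body": {"slide": [[0.86, -0.826, 0], [0.86, -0.826, 0], [0.86, -0.826, 0], [0.86, -0.826, 0]], "rot": [[0, 0, 0], [0, 0, 0], [0, 0, 0], [0, 0, 0]], "claw": [60, 60, 60, 60]}}

```text
time: 3.0
tool_pos: [395.3, -16.0, 227.1]
tcp_rot: [3.141, -0.001, 0.47]
contact_force: [0.8, -0.3, 0.0]
grip_width: 59.8
```

Request:
{"method": "servo_tool", "body": {"slide": [[0.86, -0.826, 0.2], [0.86, -0.826, 0.4], [0.86, -0.826, 0.43], [0.86, -0.826, 0.43], [0.86, -0.826, 0.43]], "rot": [[0, 0, 0.2066], [0, 0, 0.2066], [0, 0, 0.2066], [0, 0, 0.2066], [0, 0, 0.2066]], "claw": [60, 60, 60, 60, 60]}}

```text
time: 3.62
tool_pos: [473.6, 209.3, 139.3]
tcp_rot: [3.141, 0.001, -0.18]
contact_force: [0.5, -0.6, -0.3]
grip_width: 60.7
```

Request:
{"method": "servo_tool", "body": {"slide": [[0, 0.015, 0.25], [0, 0.015, 0.45], [0, 0.015, 0.51], [0, 0.015, 0.51], [0, 0.015, 0.51]], "rot": [[0, 0, 0], [0, 0, 0], [0, 0, 0], [0, 0, 0], [0, 0, 0]], "claw": [60, 60, 60, 60, 60]}}

```text
time: 4.25
tool_pos: [474.3, 204.2, 40.3]
tcp_rot: [-3.14, -0.003, -0.18]
contact_force: [-0.2, -0.2, 1.3]
grip_width: 60.2
```

Request:
{"method": "servo_tool", "body": {"slide": [[0, 0, 0], [0, 0, 0], [0, 0, 0], [0, 0, 0], [0, 0, 0]], "rot": [[0, 0, 0], [0, 0, 0], [0, 0, 0], [0, 0, 0], [0, 0, 0]], "claw": [25, 5, 5, 5, 5]}}

```text
time: 4.88
tool_pos: [473.2, 204.1, 38.7]
tcp_rot: [-3.141, -0.0, -0.18]
contact_force: [-0.5, 2.4, -1.0]
grip_width: 14.5
```

```bash
python3 - <<'E'
from h import *
o=get_obs();print(o["tool_pos"],o["tcp_rot"],o["contact_force"],o["grip_width"])
s=capture("side");f=s["frame"][200:290,200:320,::-1]
cv2.imwrite("pics/grasp.png",cv2.resize(f,None,fx=5,fy=5,interpolation=cv2.INTER_CUBIC))
E
```

```text
[473.24103029 204.14287203  38.74754134] [-3.14123981e+00 -3.28395910e-04 -1.80360818e-01] [-0.50760262  2.43119912 -1.032293  ] 14.491133925895173
```

View pics/grasp.png

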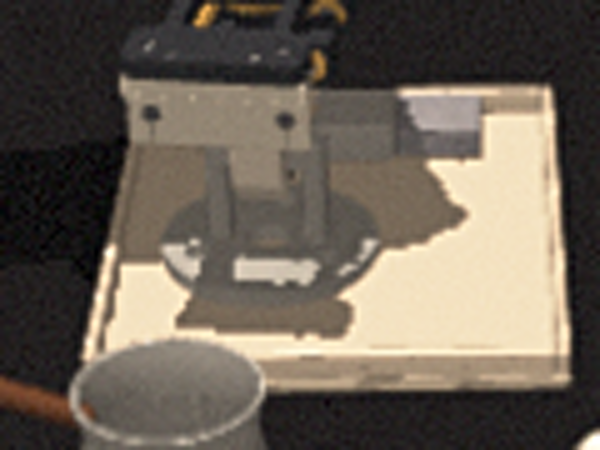

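Request:
{"method": "servo_tool", "body": {"slide": [[0, 0, -0.1], [0, 0, -0.3], [0, 0, -0.6], [0, 0, -0.9], [0, 0, -1]], "rot": [[0, 0, 0], [0, 0, 0], [0, 0, 0], [0, 0, 0], [0, 0, 0]], "claw": [5, 5, 5, 5, 5]}}

```text
time: 5.55
tool_pos: [474.1, 204.2, 242.2]
tcp_rot: [-3.139, -0.005, -0.18]
contact_force: [-0.7, 0.4, -4.1]
grip_width: 13.9
```

Request:
{"method": "servo_tool", "body": {"slide": [[0.05, 0.15, 0], [0.12, 0.4, 0], [0.2, 0.68, 0], [0.29, 0.976, 0], [0.29, 0.976, 0]], "rot": [[0, 0, 0], [0, 0, 0], [0, 0, 0], [0, 0, 0], [0, 0, 0]], "claw": [5, 5, 5, 5, 5]}}

```text
time: 6.18
tool_pos: [495.0, -2.5, 237.8]
tcp_rot: [3.14, 0.001, -0.186]
contact_force: [0.4, 0.3, -3.6]
grip_width: 13.4
```

Request:
{"method": "servo_tool", "body": {"slide": [[0.05, 0.15, 0], [0.12, 0.4, 0], [0.2, 0.68, 0], [0.26, 0.9, 0], [0.29, 0.976, 0]], "rot": [[0, 0, -0.03], [0, 0, -0.08], [0, 0, -0.13], [0, 0, -0.17], [0, 0, -0.189]], "claw": [5, 5, 5, 5, 5]}}

```text
time: 6.8
tool_pos: [516.9, -202.6, 237.6]
tcp_rot: [-3.14, 0.001, 0.414]
contact_force: [-0.2, 0.4, -3.5]
grip_width: 14.1
```

Request:
{"method": "servo_tool", "body": {"slide": [[0, 0, 0], [0, 0, 0], [0, 0, 0]], "rot": [[0, 0, 0], [0, 0, 0], [0, 0, 0]], "claw": [5, 5, 5]}}

```text
time: 7.18
tool_pos: [517.2, -199.6, 238.7]
tcp_rot: [-3.141, 0.0, 0.414]
contact_force: [-0.4, 0.1, -4.1]
grip_width: 13.8
```

```bash
python3 - <<'E'
from h import *
o=get_obs();print(o["tool_pos"],o["tcp_rot"],o["contact_force"],o["grip_width"])
ims=[]
for n in("top","side"):
    c=capture(n);u,v=(470,290) if n=="top" else (275,290)
    for q in("burr_plate","seat","stud_tips"):
        print(n,q,[(x["xy"],round(x["confidence"],2)) for x in mark_of(q,n)[:1]])
    ims.append(cv2.resize(c["frame"][v-60:v+60,u-60:u+60,::-1],None,fx=3.3,fy=3.3,interpolation=cv2.INTER_CUBIC))
    np.save(f"{n}.npy",c,allow_pickle=True)
    s=silhouettes("burr_plate",n)
    if s: print(s[0]["box"],s[0]["confidence"])
cv2.imwrite("pics/hold.png",np.hstack(ims))
E
```

```text
[ 517.22335036 -199.56950144  238.74976174] [-3.14124000e+00  7.19226789e-05  4.14393551e-01] [-0.38609127  0.12022755 -4.11331488] 13.775385904708408
top burr_plate []
top seat []
top stud_tips []
[450.3, 260.8, 500.6, 287.3] 0.61
side burr_plate [([275.4, 274.8], 0.96)]
side seat [([275.9, 310.9], 0.6)]
side stud_tips [([276.8, 301.8], 0.86)]
[243.4, 240.6, 310.9, 293.0] 0.79
```

View pics/hold.png

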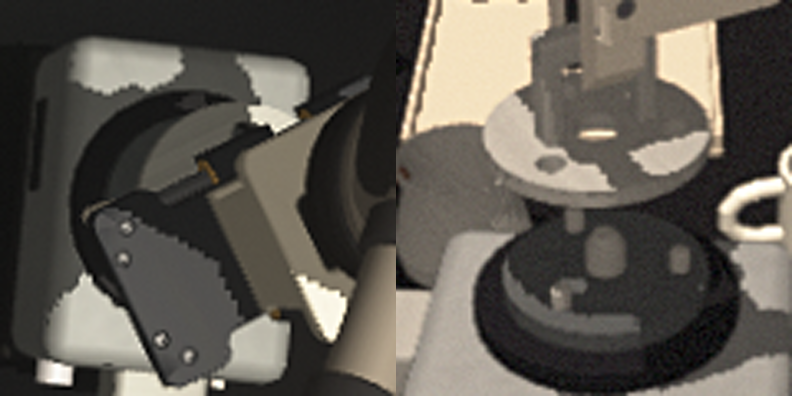

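```bash
python3 - <<'E'
from h import *
from scipy.optimize import least_squares
c=np.load("side.npy",allow_pickle=True).item()
pix=[(238+(x+.5)/9-.5,280+(y+.5)/9-.5) for x,y in[(278,128),(566,237),(243,338),]]
P=at_z(c,pix,150);print("studs side",P.round(1).tolist(),P.mean(0).round(1)); m=P.mean(0)
print([round(float(np.angle(np.exp(1j*(np.arctan2(*(p-m)[1::-1])-np.pi/2)*3))/3),3) for p in P])
capture("side");s=silhouettes("burr_plate","side")[0]["pixels"].astype(np.uint8)
cs=max(cv2.findContours(s,0,1)[0],key=len).reshape(-1,2).astype(float)
v0=262
low=cs[cs[:,1]>v0+4]
th=np.linspace(0,2*np.pi,180)
def hull(p):
    r=np.array([[p[0]+48*np.cos(t),p[1]+48*np.sin(t),z] for z in(p[2],p[2]+8) for t in th])
    return cv2.convexHull(proj(c,r).astype(np.float32))
res=lambda p:[cv2.pointPolygonTest(hull(p),tuple(map(float,q)),True) for q in low]
for z in (205,):
    f=least_squares(lambda q:res([q[0],q[1],z]),[517,-200],diff_step=1e-3,loss="soft_l1");print(z,f.x.round(1),np.std(res([*f.x,z])))
f=least_squares(res,[517,-200,205],diff_step=1e-3,loss="soft_l1");print(f.x.round(1))
# hole at lower-left and bore in crop
h=[(215+(x-396)/3.3,230+y/3.3) for x,y in[(551,163)]]
print("hole",at_z(c,h,213))
E
```

```text
studs side [[505.2, -174.2, 150.0], [551.1, -207.9, 150.0], [499.0, -230.8, 150.0]] [ 518.4 -204.3  150. ]
[0.414, 0.414, 0.414]
205 [ 517.  -202.7] 0.4559897307353344
[ 517.  -208.5  209.2]
hole [[ 497.88030689 -229.49860042  213.        ]]
```

Request:
{"method": "servo_tool", "body": {"slide": [[0.0025, 0.0104, 0.08], [0.0025, 0.0104, 0.16], [0.0025, 0.0104, 0.21], [0.0025, 0.0104, 0.21], [0.0025, 0.0104, 0.21]], "rot": [[0, 0, 0], [0, 0, 0], [0, 0, 0], [0, 0, 0], [0, 0, 0]], "claw": [5, 5, 5, 5, 5]}}

```text
time: 8.4
tool_pos: [518.8, -202.8, 197.1]
tcp_rot: [3.141, -0.0, 0.413]
contact_force: [-0.1, -0.2, -3.9]
grip_width: 13.2
```

Request:
{"method": "servo_tool", "body": {"slide": [[0, 0, 0.01], [0, 0, 0.02], [0, 0, 0.025], [0, 0, 0.025]], "rot": [[0, 0, 0], [0, 0, 0], [0, 0, 0], [0, 0, 0]], "claw": [5, 5, 5, 5]}}

```text
time: 8.9
tool_pos: [518.5, -202.6, 191.7]
tcp_rot: [3.142, 0.0, 0.413]
contact_force: [0.3, -0.2, -4.8]
grip_width: 13.7
```

```bash
python3 - <<'E'
from h import *
o=get_obs();print(o["tool_pos"],o["tcp_rot"],o["contact_force"],o["moment"],o["grip_width"])
c=capture("side");u,v=275,300
cv2.imwrite("pics/pre.png",cv2.resize(c["frame"][v-45:v+45,u-55:u+55,::-1],None,fx=6,fy=6,interpolation=cv2.INTER_CUBIC))
E
```

```text
[ 518.48850468 -202.62525846  191.69529444] [3.14157717e+00 5.77443359e-05 4.13448878e-01] [ 0.29684933 -0.16223666 -4.79032012] [-0.04045578  0.05602856  0.01480023] 13.73355704288605
```

View pics/pre.png

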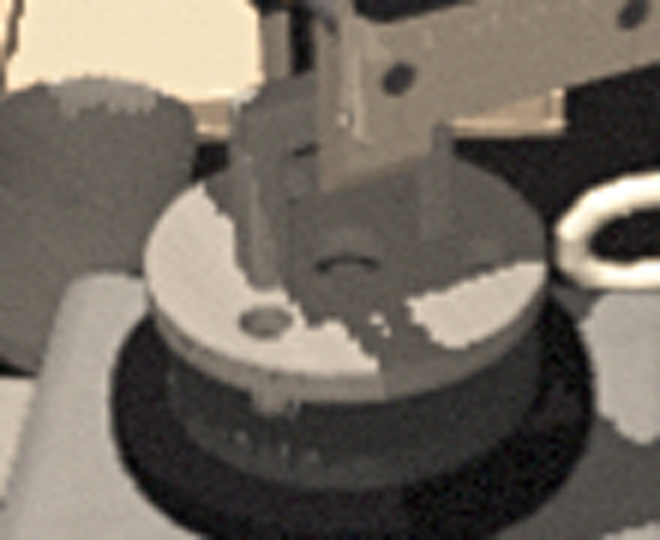

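Request:
{"method": "servo_tool", "body": {"slide": [[0, 0, 0.01], [0, 0, 0.02], [0, 0, 0.02]], "rot": [[0, 0, 0], [0, 0, 0], [0, 0, 0]], "claw": [5, 5, 5]}}

```text
time: 9.32
tool_pos: [518.4, -202.6, 187.5]
tcp_rot: [-3.141, 0.0, 0.414]
contact_force: [-0.0, -0.0, -3.9]
grip_width: 13.4
```

Request:
{"method": "servo_tool", "body": {"slide": [[0, 0, 0.01], [0, 0, 0.015], [0, 0, 0.015]], "rot": [[0, 0, 0], [0, 0, 0], [0, 0, 0]], "claw": [5, 5, 5]}}

```text
time: 9.7
tool_pos: [518.6, -202.4, 184.6]
tcp_rot: [-3.141, -0.0, 0.414]
contact_force: [0.8, 0.8, -4.0]
grip_width: 13.7
```

Request:
{"method": "servo_tool", "body": {"slide": [[0, 0, 0.01], [0, 0, 0.01]], "rot": [[0, 0, 0], [0, 0, 0]], "claw": [5, 5]}}

```text
time: 9.95
tool_pos: [518.5, -202.4, 182.5]
tcp_rot: [-3.141, -0.0, 0.414]
contact_force: [1.6, 2.8, -4.5]
grip_width: 13.8
```

Request:
{"method": "servo_tool", "body": {"slide": [[0, 0, 0.01], [0, 0, 0.01]], "rot": [[0, 0, 0], [0, 0, 0]], "claw": [5, 5]}}

```text
time: 10.2
tool_pos: [518.5, -202.4, 180.6]
tcp_rot: [-3.141, -0.0, 0.414]
contact_force: [1.4, 3.9, -4.5]
grip_width: 13.7
```

Request:
{"method": "servo_tool", "body": {"slide": [[0.0026, -0.0021, 0], [0.0026, -0.0021, 0.01], [0.0026, -0.0021, 0.01]], "rot": [[0, 0, 0], [0, 0, 0], [0, 0, 0]], "claw": [5, 5, 5]}}

```text
time: 10.58
tool_pos: [518.8, -202.2, 178.5]
tcp_rot: [3.141, 0.0, 0.413]
contact_force: [0.6, 1.5, -4.5]
grip_width: 13.8
```

Request:
{"method": "servo_tool", "body": {"slide": [[0, 0, 0.01], [0, 0, 0.01]], "rot": [[0, 0, 0], [0, 0, 0]], "claw": [5, 5]}}

```text
time: 10.82
tool_pos: [518.7, -202.2, 176.5]
tcp_rot: [3.141, 0.0, 0.413]
contact_force: [-0.1, 1.3, -3.7]
grip_width: 13.9
```

Request:
{"method": "servo_tool", "body": {"slide": [[0, 0, 0.008], [0, 0, 0.008]], "rot": [[0, 0, 0], [0, 0, 0]], "claw": [5, 5]}}

```text
time: 11.08
tool_pos: [518.8, -202.1, 175.0]
tcp_rot: [3.142, 0.0, 0.413]
contact_force: [-0.7, 0.7, -4.0]
grip_width: 13.8
```

Request:
{"method": "servo_tool", "body": {"slide": [[0, 0, 0.004], [0, 0, 0.004]], "rot": [[0, 0, 0], [0, 0, 0]], "claw": [5, 5]}}

```text
time: 11.32
tool_pos: [518.8, -202.1, 174.3]
tcp_rot: [3.141, 0.0, 0.413]
contact_force: [1.0, 1.1, -3.9]
grip_width: 14.0
```

Request:
{"method": "servo_tool", "body": {"slide": [[0, 0, 0.003], [0, 0, 0.003]], "rot": [[0, 0, 0], [0, 0, 0]], "claw": [5, 5]}}

```text
time: 11.58
tool_pos: [518.9, -202.2, 174.0]
tcp_rot: [3.141, -0.0, 0.414]
contact_force: [-0.6, 0.8, -0.5]
grip_width: 13.9
```

Request:
{"method": "servo_tool", "body": {"slide": [[0, 0, 0.003], [0, 0, 0.003]], "rot": [[0, 0, 0], [0, 0, 0]], "claw": [5, 5]}}

```text
time: 11.82
tool_pos: [519.1, -202.3, 173.9]
tcp_rot: [3.14, -0.001, 0.413]
contact_force: [-0.8, -0.2, 5.3]
grip_width: 13.2
```

Firm contact of about 9 N at z 173.9, where home was expected (173.7). I release by opening slowly, wait, then rise straight up.

Request:
{"method": "servo_tool", "body": {"slide": [[0, 0, 0], [0, 0, 0], [0, 0, 0], [0, 0, 0], [0, 0, 0]], "rot": [[0, 0, 0], [0, 0, 0], [0, 0, 0], [0, 0, 0], [0, 0, 0]], "claw": [20, 28, 40, 50, 50]}}

```text
time: 12.45
tool_pos: [518.8, -202.1, 173.1]
tcp_rot: [3.142, 0.0, 0.413]
contact_force: [0.6, -0.8, 0.4]
grip_width: 49.0
```

Request:
{"method": "servo_tool", "body": {"slide": [[0, 0, -0.05], [0, 0, -0.2], [0, 0, -0.5], [0, 0, -0.75], [0, 0, -0.75]], "rot": [[0, 0, 0], [0, 0, 0], [0, 0, 0], [0, 0, 0], [0, 0, 0]], "claw": [50, 50, 50, 50, 50]}}

```text
time: 13.08
tool_pos: [520.2, -202.8, 328.5]
tcp_rot: [3.133, -0.006, 0.414]
contact_force: [0.1, -0.2, -0.4]
grip_width: 49.5
```

```bash
python3 - <<'E'
from h import *
o=get_obs();print(o["tool_pos"],o["contact_force"],o["grip_width"])
c=capture("side");u,v=275,300
cv2.imwrite("pics/end.png",cv2.resize(c["frame"][v-45:v+45,u-55:u+55,::-1],None,fx=6,fy=6,interpolation=cv2.INTER_CUBIC))
s=silhouettes("burr_plate","side")
P=cloud(c,s[0]["pixels"]);Q=P[(P[:,2]>140)&(P[:,2]<155)];print(s[0]["confidence"],len(Q),np.median(Q[:,2]))
A=np.c_[Q[:,:2]-Q[:,:2].mean(0),np.ones(len(Q))];print("slopes",np.linalg.lstsq(A,Q[:,2],rcond=None)[0])
E
```

```text
[ 520.23437193 -202.75360652  328.48493318] [ 0.05631536 -0.16731759 -0.36336971] 49.510172211149616
0.9 1869 147.58295737450436
slopes [2.16297780e-03 2.42544232e-02 1.47317459e+02]
```

View pics/end.png

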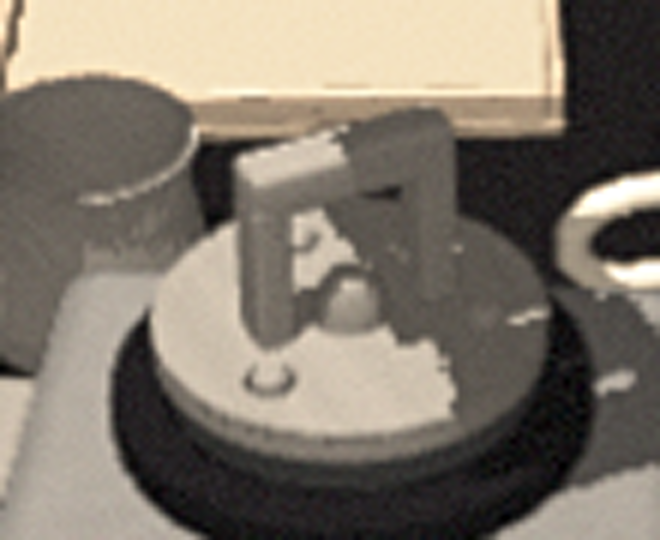

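The picture shows the plate flat on the flange. The spindle stands through the bore at (350,300), a stud shows in the hole at (270,372), and the gripper is clear.

```bash
python3 -c "
from plant import *
print(close_job())"
```

```text
the job is handed in; nothing more can be done
None
```

The burr plate is on the grinder's flange, fully down and released, and I handed the job in at about 13 s. The system gave no verdict.

- **Lift and alignment:** I gripped the plate by its handle, lifted it out of the tray and carried it high over the cup and cezve. I read the stud angle from both cameras, which agreed at 0.414 rad, and turned the plate to match.
- **Lowering:** The plate went down in small steps. A sideways force of about 4 N at the studs went away after I shifted the plate under 1 mm. Firm contact of about 9 N came within 0.2 mm of the expected home height.
- **Final checks:** The plate's top measured 147.6 mm, against 148 mm when home. A stud shows through the one hole in clear view, and the gripper was about 155 mm clear with no contact force.
- **Disagreements and gaps:**
  - The two cameras differed by about 4 to 5 mm in y on the seat position, so I centred the plate by eye and by feel.
  - The depth fit gave a slope of 0.024, inside the 0.05 limit. I think the plate's side wall accounts for it.
  - I did not re-measure the positions of the cup, cezve and other items, but nothing came near them and no unexpected forces appeared.

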